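Slide the tube carrier home in the reader dock and latch it

TASK

Load the tube reader: with the fingertips push the tube carrier by its tail plate gently along the dock's rails until you feel it drop down into the locating notches, then push the swing latch by its knob fully over the edge of the board so that it cannot ride up again. Only push: never lift the carrier off its rails, keep the tubes standing in their rack, and leave the pot, the dropper bottle and the carton beside the dock where they are.

Things in the scene. Friction and masses are not known exactly. Their poses are not given: they have to be found in the camera images.
- dock: The tube reader's loading dock, fixed on the worktop. Origin on the worktop at the centre of its base; x points the way the carrier slides home, y to the reader's side, z up. Base plate 400 mm along x, 126 along y, 12 high. Two black rails run along x at y = 31..51 mm either side, 24 mm above the worktop; side guides (51..57 mm, top 35 mm) leave the carrier 2 mm play.
- home_place (a point): Point fixed on the dock where the carrier's origin lies when it has dropped home: dock x 52, y 0, z 24 mm (the carrier may rest up to 2.5 mm either way along x). An end stop stands beyond it at dock x = 184 mm. Come in slowly, 2 to 4 cm/s: it stops dead here and a fast arrival (10 cm/s) hits too hard.
- notches (a point): Point midway between the two front locating notches, at rail height: dock x 147, y 0, z 24 mm. The rails have four square-walled notches, 15 mm long, 8 mm deep, for the carrier's feet: the front pair at x = 147 mm across the whole rail, the rear pair at x = -33 mm in the rails' inner halves only, so the front feet pass over them.
- reader (a point): Centre of the top of the white tube reader's housing, part of the dock: 145 mm along dock x (45..190 mm), 50 mm deep (dock y = 66..116 mm), 150 mm tall; it stands beside the place where the rack comes to rest.
- carrier: The tube carrier, a loose grey board 230 mm along its x, 98 wide, 10 thick, 0.6 to 1 kg with its load. Origin: centre of the board's underside; x points to its leading end, as the dock's x; z up. Riding on its four 6 mm feet it lies 30 mm above the worktop; dropped home, 24 mm. It starts 60 to 120 mm short of home. It slides at 3 to 7 N; once dropped it stops dead, and the push rises sharply.
- push_plate (a point): Middle of the outer (tail) face of the upright push plate at the carrier's tail: carrier x = -115, y 0, z 27 mm; the face looks along the carrier's -x. The plate is 60 mm wide, 8 mm thick and stands from the board's top (10 mm above the carrier's origin) to 44 mm above it. Its axes are the carrier's.
- rack: White open tube rack clipped to the carrier's leading half, 94 mm along the carrier's x (x = 15..110 mm), 52 mm wide, 34 mm tall; origin at the centre of its underside, on the board's top. With its tubes it stands up to 96 mm above the carrier's origin.
- latch (a joint): Angle of the dock's swing latch (rad). 0: the bar lies beside the rail, pointing along the dock's -x (open); starts between -0.35 and 0.05, negative leaning away from the carrier. It grows clockwise seen from above, swinging the bar over the carrier; at its stop, 1.57, the bar points along the dock's +y across the board's edge (shut). It takes 1 to 2 N at the knob and stays where it is left.
- latch_pivot (a point): Upright pivot of the steel latch bar, on the dock's side away from the reader: dock x 2, y -70 mm, at the bar's underside, 36 mm above the worktop. The bar is 14 mm wide, reaches 61 mm from the pivot and lies 36 to 42 mm above the worktop: 2 mm above a board that has dropped home, while a board still riding on its feet (top at 40 mm) blocks it.
- latch_knob (a point): Middle of the latch's upright black round knob, 14 mm across, on the bar 45 mm from the pivot. The knob stands from 42 to 65 mm above the worktop, this point at 54 mm.
- tube_a: Closed sample tube standing loose in the carrier's rack, purple cap, the one nearest the leading end, on the reader side; 13 mm across, cap 17 mm, 82 mm tall; origin at its foot, z up along the tube.
- tube_b: Closed sample tube standing loose in the carrier's rack, blue cap, in the row on the latch side; 13 mm across, cap 17 mm, 82 mm tall; origin at its foot, z up along the tube.
- tube_c: Closed sample tube standing loose in the carrier's rack, dark cap, middle of the rack, on the reader side; 13 mm across, cap 17 mm, 82 mm tall; origin at its foot, z up along the tube.
- pot: Bystander near the dock: sample pot with a yellow screw cap, 46 mm across, 55 mm tall; origin at the centre of its underside, upright.
- dropper: Bystander near the dock: small brown dropper bottle with a white cap, 29 mm across, 62 mm tall; origin at the centre of its underside, upright.
- carton: Bystander near the dock: small white carton, 28x34x34 mm; origin at the centre of its underside.
Mind the look-alikes: they are no part of the job. What is shaped like the tube_b but pink is not meant.

How it is judged:
On the way:
1. the carrier has dropped into its locating notches while the latch is still open (z of carrier in the frame of dock below 0.0265 m and x of carrier in the frame of dock between 0.046 and 0.058 m and angle between carrier's own z axis and vertical below 0.02 rad and value of joint latch below 0.3 rad), for 0.2 s.
At the end, for the whole second after the job is handed in: The carrier lies flat and still in all four notches (underside below 26.5 mm in the dock's frame, centre within 6 mm of the home place along the rails), the latch stands across the board (joint above 1.40 rad), and the three tubes stand in the rack (within 0.25 rad of upright) (z of carrier in the frame of dock below 0.0265 m and x of carrier in the frame of dock between 0.046 and 0.058 m and angle between carrier's own z axis and vertical below 0.02 rad and value of joint latch above 1.4 rad and linear speed of carrier below 0.01 m/s and angle between each of tube_a, tube_b, tube_c's own z axis and vertical below 0.25 rad); the robot touches nothing.
It fails at once if the carrier is lifted off its rails or tipped (z of carrier in the frame of dock above 0.038 m or angle between carrier's own z axis and vertical above 0.1 rad).
It fails at once if the carrier is shoved with more than 60 N (contact force between the fingers and carrier above 60 N).
It fails at once if a tube is pulled up or knocked out of the rack (angle between any of tube_a, tube_b, tube_c's own z axis and vertical above 0.4 rad or z of any of tube_a, tube_b, tube_c in the frame of carrier above 0.03 m).
It fails at once if a bystander is moved by more than 15 mm (distance of any of pot, dropper, carton from where it was at the start of the episode above 0.015 m).
It also fails if it takes over 48 s, if anything falls off the work surface, if the arm or the gripper's body presses on something with over 40 N, if the wrist force passes 120 N, or if a joint passes its speed limit or range.

ROBOT

A 6-joint arm with a two-finger parallel gripper is mounted at the origin on a cart in front of the work surface, level with it; the furniture and walls round the work are solid. World frame = base frame: x ahead of the robot, y to its left, z up, the work surface at z = 0. Lengths are in m, angles in rad, forces in N, time in s.
With the tool pointing down it reaches from about 0.35 to 0.85 m from the base axis. Payload 8.1 kg.
Tool frame: the origin (TCP) lies midway between the tips of the shut fingers; the grasp point (between the pads) lies 19 mm behind it (env.grip_point_offset is the distance from the TCP to the grasp point, in m); z points along the fingers, y is the line along which they close (so a half turn about z gives the same grasp; the last joint's range is limited). The gripper opens to 85 mm and grips with 20 to 120 N. Pads are 22 mm wide; open, the fingers measure 114 mm over their backs; the gripper's body (76 mm by 85 mm) begins 54 mm behind the grasp point. The pads swing forward as they close: fully open they stand 13 mm farther back than shut.
Start: joints at [1.105, 0.13, 1.488, -0, 1.523, -0.085], TCP at [0.223, 0.557, 0.231] pointing down, gripper open.
Joint ranges: [-2.96, 2.96], [-0.89, 2.26], [0.02, 2.5], [-1.34, 4.48], [0, 2.73], [-2.66, 2.66]. Speed limits (rad/s): [2.39, 2.39, 2.79, 3.14, 3.14, 3.14].

INTERFACE

Orientations are given as [roll, pitch, yaw] about the fixed x, y, z axes, in that order (R = Rz(yaw) Ry(pitch) Rx(roll)).
In Python, from workcell import readout, vision, order, env gives the robot as it stands.
- The arm moves only by the tool send_rows, never from a script. Its argument "moves" is one flat list of numbers, 7 for each row, row after row: the turn, a rotation vector about the tool's x, y, z in degrees, then the shift along the tool's x, y, z in mm, then the opening, from -1 (shut) to 1 (fully open). In form: [wx, wy, wz, x, y, z, claw, wx, wy, wz, x, y, z, claw, ...]. A call has 1 to 10 rows; each row shifts and turns the commanded pose from where the row before left it, along the tool's axes as they then stand; what a row does not reach is not made up. A row lasts 1/12 s, in which the tool goes at most 41.7 mm and 7.16 degrees, less where a joint would pass 70% of its speed; a pose out of reach is approached as far as the arm can. A call is refused whole if a number of a shift passes 41.7 or a number of a turn 7.16, either way. A call with a gripper value outside its range is refused whole. The fingers move at their own pace and stop on an object; "squeeze" is the grip in N (left out, the last holds). Time passes only in rows, so rows that do not move let the fingers close. It gives the time, the measured TCP pose, the force, the opening and the grip force at its end, in the units of the state.
- readout.observe(): the state, without advancing time (a new reading comes with each control period).
- vision.snapshot(name): name is "scene" or "top"; returns the picture (400x640x3 uint8, red, green, blue); there is no depth.
- vision.camera_params(name): a dict with "fovy" (degrees; the focal length in pixels is half the picture's height over the tangent of half this angle, whatever the lens; pixels are square), "cx", "cy" (the principal point, pixels), "T" (4x4, takes a point from camera to world coordinates). Camera axes: x right, y down, z forward; pixel columns grow to the right and rows downward; lengths in m; the calibration is good to about 2 mm. A picture is of the moment at which its call begins. camera_params takes no time and is no camera call.
- order.sign_off(): hands the job in; it is judged then, once.
The state is a dict: "t": time; "joint_positions": joint angles; "qvel": joint speeds; "effort": joint torques, N m; "tool_pos": TCP position; "eef_rot": TCP orientation; "ft_force": force on the tool from outside, world axes, zero at the start; "moment": the same for the moment, N m; "width": finger opening in m; "finger_force": force on a finger pad.
Only numpy, scipy, OpenCV 4.12 (cv2) and the standard library are available. Lean on these libraries where they do the work, as an engineer would, in place of code of your own. Each camera call takes 0.05 s, during which the arm holds its last target. There are 200 camera calls.

## Working session

There is one attempt and no reset: what is moved stays moved. The work goes in short steps, Python scripts to look and compute and a tool call to move; the robot and the scene stay as the last step left them, time stands still between calls to the robot, and variables do not carry over. Pictures are saved under pics/ and viewed, at most 10 in all, crops included, and the job is handed in when it is done.

Besides the shell and the picture viewer there is one more tool, called after "Call:" as name(argument=value, ...) on one line, values as JSON. send_rows: Moves the arm, as the interface text tells. Its arguments: {"type":"object","properties":{"moves":{"type":"array","items":{"type":"number"}},"squeeze":{"type":"number"}},"required":["moves"]}

```bash
mkdir -p pics; python3 - <<'E'
from workcell import readout, vision
import cv2,numpy as np
print(readout.observe())
for n in("scene","top"):
    p=vision.camera_params(n);print(n,p["fovy"],p["cx"],p["cy"],np.round(p["T"],4).tolist())
    im=vision.snapshot(n);cv2.imwrite(f"pics/{n}0.png",im[:,:,::-1])
E
```

```text
{'t': 0.0, 'joint_positions': array([ 1.10455079e+00,  1.31155956e-01,  1.48928844e+00, -3.06636510e-05,
        1.52296368e+00, -8.54377710e-02]), 'qvel': array([ 0.00119358,  0.00114643, -0.00046078,  0.00270994, -0.00068248,
       -0.0008838 ]), 'effort': array([-1.99554932e-03, -5.69426572e+01, -5.00526595e+01, -4.70901650e-04,
        1.54491310e-02, -1.71509083e-05]), 'tool_pos': array([0.22276905, 0.55652979, 0.23024249]), 'eef_rot': array([-3.13978124e+00, -1.24402656e-04,  2.76078627e+00]), 'ft_force': array([-0.2292297 , -0.08383655,  0.46137633]), 'moment': array([ 0.01716387,  0.05777636, -0.00932621]), 'finger_force': 0.0, 'width': 0.08517432786267137}
scene 46.84203801738104 318.02307309419683 205.1823396361339 [[0.8801, -0.2442, 0.4072, 0.1831], [-0.4748, -0.4535, 0.7542, -0.6493], [0.0005, -0.8571, -0.5151, 0.5473], [0.0, 0.0, 0.0, 1.0]]
top 55.876128450738825 315.8699822760592 195.0731084386657 [[-0.0193, -0.9983, 0.0547, 0.4705], [-0.9997, 0.0185, -0.0146, -0.0086], [0.0136, -0.0549, -0.9984, 0.956], [0.0, 0.0, 0.0, 1.0]]
```

View pics/scene0.png

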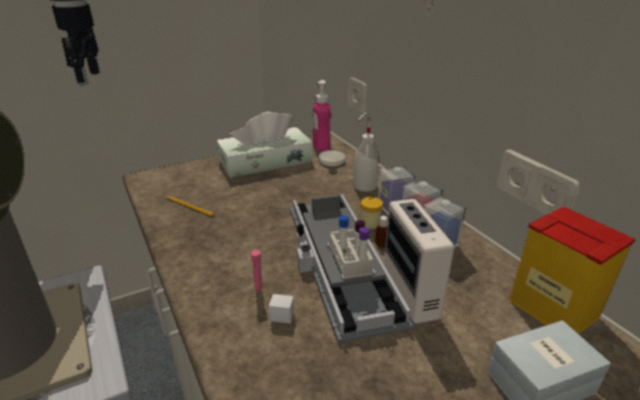

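View pics/top0.png

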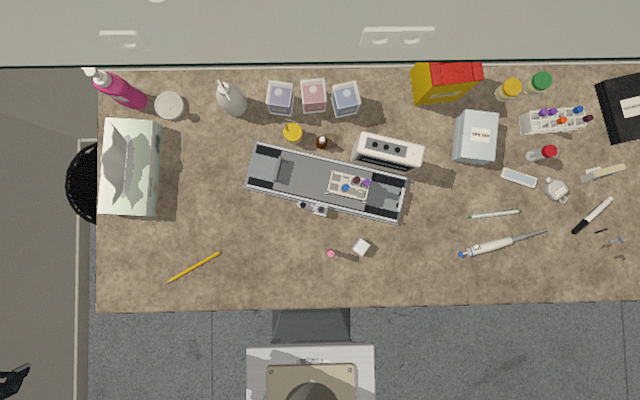

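The scene view shows the dock in the middle with the reader at about (418,258), the carrier with its push plate at the far end (325,208), and the latch on the left at about (305,258). In the top view the dock runs from (250,170) to (405,205), with dock +x pointing right (world -y) and the latch near (312,207). Next I'll look closer.

```bash
python3 - <<'E'
import cv2
a=cv2.imread("pics/top0.png")[130:240,235:425];cv2.imwrite("pics/top0c.png",cv2.resize(a,None,fx=4.2,fy=4.2,interpolation=cv2.INTER_CUBIC))
a=cv2.imread("pics/scene0.png")[185:345,275:460];cv2.imwrite("pics/scene0c.png",cv2.resize(a,None,fx=3.7,fy=3.7,interpolation=cv2.INTER_CUBIC))
E
```

```text
(no output)
```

View pics/top0c.png

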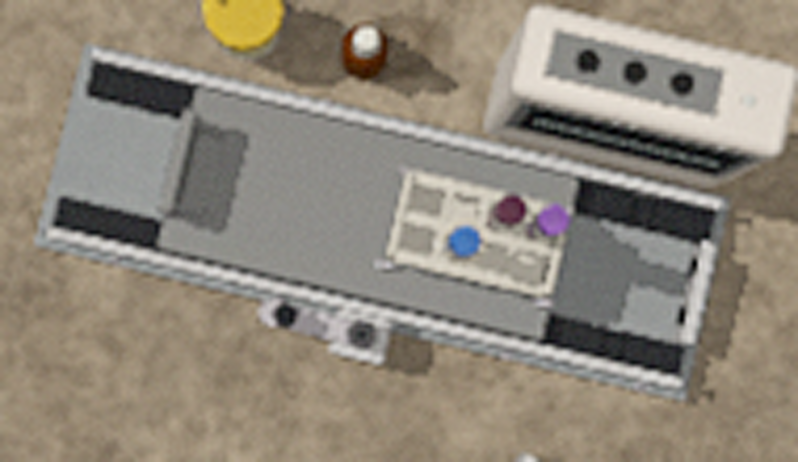

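View pics/scene0c.png

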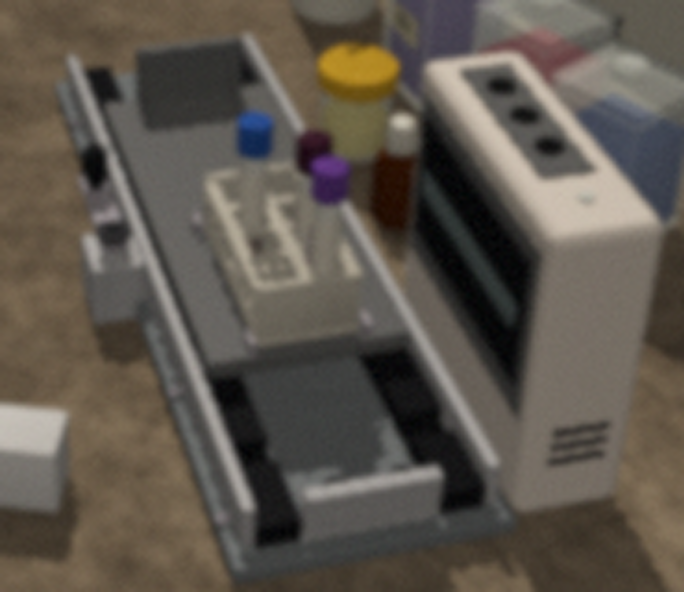

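The crops show these features:
- **Top crop:** base corners at about (40,243) and (687,397), knob at (286,315), pivot at (362,335), and the push plate near the tail from (195,115) to (172,215).
- **Scene crop:** near base corners at (237,577) and (512,515), plate corners at (137,50) and (240,38), and the knob at (93,150).

I'll cast rays from both views and fit the dock pose.

```bash
cat >h.py <<'E'
import numpy as np
from workcell import vision
def ray(cam,u,v,z):
    p=vision.camera_params(cam);f=200/np.tan(np.radians(p["fovy"])/2);T=np.array(p["T"])
    d=T[:3,:3]@np.array([(u-p["cx"])/f,(v-p["cy"])/f,1]);o=T[:3,3]
    return (o+d*(z-o[2])/d[2])[:2]
T=lambda a,b,z:ray("top",235+(a+.5)/4.2-.5,130+(b+.5)/4.2-.5,z)
S=lambda a,b,z:ray("scene",275+(a+.5)/3.7-.5,185+(b+.5)/3.7-.5,z)
def fit(P,Q):
    P,Q=map(np.array,(P,Q));pm,qm=P.mean(0),Q.mean(0);U,_,V=np.linalg.svd((P-pm).T@(Q-qm))
    R=V.T@np.diag([1,np.linalg.det(V.T@U.T)])@U.T
    t=qm-R@pm;return R,t,(Q-(P@R.T+t))*1000
E
python3 - <<'E'
from h import *
L=[("T",40,243,12,-200,-63),("T",687,397,12,200,-63),("T",93,63,24,-200,51),("T",88,95,24,-200,31),("T",60,198,24,-200,-31),
("T",362,335,45,2,-70),("T",530,8,150,45,116),("T",795,70,150,190,116),("T",712,245,40,184,31),
("S",237,577,12,200,-63),("S",512,515,12,200,63),("S",112,232,45,2,-70),("S",640,222,150,190,116),("S",437,62,150,45,116),("S",545,240,150,190,66)]
f={"T":T,"S":S}
Q=[f[l[0]](l[1],l[2],l[3]/1000) for l in L];P=[[l[4]/1000,l[5]/1000] for l in L]
R,t,r=fit(P,Q);yaw=np.arctan2(R[1,0],R[0,0])
print(R,t,np.degrees(yaw));[print(l,q.round(4),x.round(1)) for l,q,x in zip(L,Q,r@R)]
D=lambda q:((q-t)@R*1000).round(1)
for n,q in [("knobT",T(286,313,.065)),("knobS",S(93,148,.065)),("plT1",T(195,115,.074)),("plT2",T(172,215,.074)),("plS1",S(137,50,.074)),("plS2",S(240,38,.074)),
 ("tailT1",T(195,88,.04)),("tailT2",T(160,243,.04)),("headT1",T(578,180,.04)),("headT2",T(547,335,.04)),("headS1",S(205,365,.04)),("headS2",S(390,350,.04))]: print(n,q.round(4),D(q))
E
```

```text
[[-0.25140494  0.96788199]
 [-0.96788199 -0.25140494]] [ 0.54995004 -0.0503321 ] -104.56066516868432
('T', 40, 243, 12, -200, -63) [0.5446 0.1567] [1.  5.7]
('T', 687, 397, 12, 200, -63) [ 0.4455 -0.2272] [-2.6  6.4]
('T', 93, 63, 24, -200, 51) [0.65   0.1223] [7.7 2.4]
('T', 88, 95, 24, -200, 31) [0.6309 0.1255] [9.5 3.2]
('T', 60, 198, 24, -200, -31) [0.57   0.1426] [8.2 1.9]
('T', 362, 335, 45, 2, -70) [ 0.4856 -0.0333] [-2.3  3.4]
('T', 530, 8, 150, 45, 116) [ 0.6506 -0.1204] [-2.5 -1. ]
('T', 795, 70, 150, 190, 116) [ 0.6161 -0.2563] [-7.2 -0.2]
('T', 712, 245, 40, 184, 31) [ 0.5341 -0.2381] [1.7 0.8]
('S', 237, 577, 12, 200, -63) [ 0.445  -0.2303] [0.5 6.6]
('S', 512, 515, 12, 200, 63) [ 0.5657 -0.2561] [-4.8  4. ]
('S', 112, 232, 45, 2, -70) [ 0.4877 -0.0345] [-1.7  5.8]
('S', 640, 222, 150, 190, 116) [ 0.6109 -0.256 ] [-6.2 -5.3]
('S', 437, 62, 150, 45, 116) [ 0.6145 -0.1166] [  2.9 -36.8]
('S', 545, 240, 150, 190, 66) [ 0.5701 -0.2476] [-4.1  3.1]
knobT [0.4984 0.0098] [-45.2 -65. ]
knobS [0.4999 0.0103] [-46.1 -63.7]
plT1 [0.61   0.0586] [-120.6   30.8]
plT2 [0.554  0.0722] [-119.7  -26.9]
plS1 [0.559  0.0744] [-123.   -22.6]
plS2 [0.6159 0.059 ] [-122.4   36.4]
tailT1 [0.6312 0.061 ] [-128.2   50.7]
tailT2 [0.5411 0.0825] [-126.4  -41.9]
headT1 [ 0.5735 -0.161 ] [101.2  50.6]
headT2 [ 0.4836 -0.1405] [104.  -41.5]
headS1 [ 0.4819 -0.1381] [102.1 -43.8]
headS2 [ 0.5611 -0.169 ] [112.1  40.7]
```

```bash
cat >fitd.py <<'E'
from h import *
L=[("T",40,243,12,-200,-63),("T",687,397,12,200,-63),("T",362,335,45,2,-70),("T",712,245,40,184,31),("T",93,63,24,-192,51),("T",60,198,24,-192,-31),
("S",237,577,12,200,-63),("S",512,515,12,200,63),("S",112,232,45,2,-70),("S",545,240,150,190,66),("S",437,62,150,45,66)]
f={"T":T,"S":S}
Q=[f[l[0]](l[1],l[2],l[3]/1000) for l in L];P=[[l[4]/1000,l[5]/1000] for l in L]
R,t,r=fit(P,Q)
D=lambda q:((q-t)@R*1000).round(1)
W=lambda x,y:(t+R@np.array([x,y])/1000).round(4)
E
python3 - <<'E'
from fitd import *
print(R,t,np.degrees(np.arctan2(R[1,0],R[0,0])));[print(l,x.round(1)) for l,x in zip(L,r@R)]
for n,q in [("knobT",T(286,313,.065)),("knobS",S(93,148,.065)),("plT1",T(195,115,.074)),("plT2",T(172,215,.074)),("plS1",S(137,50,.074)),("plS2",S(240,38,.074)),
 ("tailT1",T(195,88,.04)),("tailT2",T(160,243,.04)),("headT1",T(578,180,.04)),("headT2",T(547,335,.04)),("headS1",S(205,365,.04)),("headS2",S(390,350,.04)),
 ("pot",T(243,15,.055)),("drop",T(368,40,.062)),("carton",S(25,410,.034)),("pivS",S(112,232,.045))]: print(n,q.round(4),D(q))
for p in [(-170,0),(-63-115,0),(52-115,0)]: print(p,W(*p))
E
```

```text
[[-0.24929666  0.96842716]
 [-0.96842716 -0.24929666]] [ 0.55478364 -0.05067857] -104.43589628676196
('T', 40, 243, 12, -200, -63) [1.7 1.4]
('T', 687, 397, 12, 200, -63) [-1.8  1.2]
('T', 362, 335, 45, 2, -70) [-1.6 -1.4]
('T', 712, 245, 40, 184, 31) [ 2.6 -4.3]
('T', 93, 63, 24, -192, 51) [ 0.7 -1.9]
('T', 60, 198, 24, -192, -31) [ 1.  -2.4]
('S', 237, 577, 12, 200, -63) [1.3 1.4]
('S', 512, 515, 12, 200, 63) [-3.7 -1.2]
('S', 112, 232, 45, 2, -70) [-1.  1.]
('S', 545, 240, 150, 190, 66) [-3.1 -2.1]
('S', 437, 62, 150, 45, 66) [3.9 8.3]
knobT [0.4984 0.0098] [-44.5 -69.7]
knobS [0.4999 0.0103] [-45.4 -68.3]
plT1 [0.61   0.0586] [-119.6   26.2]
plT2 [0.554  0.0722] [-118.9  -31.4]
plS1 [0.559  0.0744] [-122.2  -27.1]
plS2 [0.6159 0.059 ] [-121.4   31.9]
tailT1 [0.6312 0.061 ] [-127.2   46.2]
tailT2 [0.5411 0.0825] [-125.6  -46.4]
headT1 [ 0.5735 -0.161 ] [102.2  45.6]
headT2 [ 0.4836 -0.1405] [104.8 -46.5]
headS1 [ 0.4819 -0.1381] [102.8 -48.8]
headS2 [ 0.5611 -0.169 ] [113.   35.7]
pot [0.6704 0.0317] [-108.6   91.4]
drop [ 0.6533 -0.0396] [-35.3  92.6]
carton [ 0.4008 -0.1206] [ 106.1 -131.7]
pivS [ 0.4877 -0.0345] [  1. -69.]
(-170, 0) [0.5972 0.114 ]
(-178, 0) [0.5992 0.1217]
(-63, 0) [0.5705 0.0103]
```

The fit residuals are mostly 1–4 mm, with one 9 mm at a rounded reader corner. The carrier's tail face is at dock x of about -127, so it is about 64 mm short of home, and the latch is near 0 rad. The dock yaw is -104.4°. First I'll turn the tool so that tool x points along dock -x, and shut the fingers.

Call:
send_rows(moves=[0, 0, 6.9, 0, 0, 0, -1, 0, 0, 6.9, 0, 0, 0, -1, 0, 0, 6.9, 0, 0, 0, -1, 0, 0, 6.9, 0, 0, 0, -1, 0, 0, 6.9, 0, 0, 0, -1, 0, 0, 6.9, 0, 0, 0, -1, 0, 0, 6.9, 0, 0, 0, -1, 0, 0, 6.9, 0, 0, 0, -1, 0, 0, 6.9, 0, 0, 0, -1, 0, 0, 6.9, 0, 0, 0, -1], squeeze=30)

```text
t: 0.93
tool_pos: [0.2228, 0.5567, 0.2307]
eef_rot: [-3.141, 0.001, 1.551]
ft_force: [0.3, -0.5, -0.7]
width: 0.0002
finger_force: 0.0
```

Call:
send_rows(moves=[0, 0, 6.8, 0, 0, 0, -1, 0, 0, 6.8, 0, 0, 0, -1])

```text
t: 1.1
tool_pos: [0.2228, 0.5567, 0.2306]
eef_rot: [-3.141, 0.001, 1.313]
ft_force: [0.5, -0.3, -0.1]
width: -0.0
finger_force: 0.0
```

```bash
cat >go.py <<'E'
import sys
from fitd import *
from workcell import readout
from scipy.spatial.transform import Rotation as Ro
def go(x,y,z):
    s=readout.observe();A=Ro.from_euler("xyz",s["eef_rot"])
    d=np.r_[W(x,y),z/1000]-s["tool_pos"]
    print("t",s["t"],"dock",D(s["tool_pos"][:2]),"z",s["tool_pos"][2].round(4),"yaw",np.degrees(s["eef_rot"]).round(2),"F",(s["ft_force"]).round(1),"w",s["width"].round(4))
    print("world d",d.round(4),"tool mm",(A.inv().apply(d)*1000).round(1))
if __name__=="__main__": go(*map(float,sys.argv[1:4]))
E
python3 go.py -160 0 130
```

```text
Traceback (most recent call last):
  File "go.py", line 10, in <module>
    if __name__=="__main__": go(*map(float,sys.argv[1:4]))
                             ~~^^^^^^^^^^^^^^^^^^^^^^^^^^^
  File "go.py", line 8, in go
    print("t",s["t"],"dock",D(s["tool_pos"][:2]),"z",s["tool_pos"][2].round(4),"yaw",np.degrees(s["eef_rot"]).round(2),"F",(s["ft_force"]).round(1),"w",s["width"].round(4))
                                                                                                                                                        ^^^^^^^^^^^^^^^^
AttributeError: 'float' object has no attribute 'round'
```

```bash
sed -i 's/s\["width"\].round(4)/s["width"]/' go.py; python3 go.py -160 0 130
```

```text
t 1.1 dock [-505.5 -472.9] z 0.2306 yaw [-1.7999e+02  6.0000e-02  7.5250e+01] F [ 0.5 -0.3 -0.1] w -4.709909202956277e-05
world d [ 0.3719 -0.4524 -0.1006] tool mm [-342.7  474.9  100.9]
```

Call:
send_rows(moves=[0, 0, 0, -17, 23.7, 0, -1, 0, 0, 0, -17, 23.7, 0, -1, 0, 0, 0, -17, 23.7, 0, -1, 0, 0, 0, -17, 23.7, 0, -1, 0, 0, 0, -17, 23.7, 0, -1, 0, 0, 0, -17, 23.7, 0, -1, 0, 0, 0, -17, 23.7, 0, -1, 0, 0, 0, -17, 23.7, 0, -1, 0, 0, 0, -17, 23.7, 0, -1, 0, 0, 0, -17, 23.7, 0, -1])

```text
t: 1.93
tool_pos: [0.4107, 0.332, 0.2309]
eef_rot: [-3.141, 0.001, 1.319]
ft_force: [-0.4, -0.8, -0.2]
width: -0.0001
finger_force: 0.0
```

Call:
send_rows(moves=[0, 0, 0, -17, 23.7, 0, -1, 0, 0, 0, -17, 23.7, 0, -1, 0, 0, 0, -17, 23.7, 0, -1, 0, 0, 0, -17, 23.7, 10, -1, 0, 0, 0, -17, 23.7, 10, -1, 0, 0, 0, -17, 23.7, 20, -1, 0, 0, 0, -17, 23.7, 20, -1, 0, 0, 0, -17, 23.7, 20, -1, 0, 0, 0, -17, 23.7, 20, -1, 0, 0, 0, -17, 23.7, 0, -1])

```text
t: 2.77
tool_pos: [0.5948, 0.1081, 0.1254]
eef_rot: [-3.134, 0.003, 1.319]
ft_force: [-0.8, 1.4, -0.9]
width: -0.0001
finger_force: 0.0
```

```bash
python3 go.py -160 0 48; python3 - <<'E'
import cv2
from workcell import vision
a=vision.snapshot("scene")[60:360,180:480,::-1].copy();cv2.imwrite("pics/s1.png",cv2.resize(a,None,fx=2,fy=2))
E
```

```text
t 2.7667 dock [-163.7   -0.8] z 0.1254 yaw [-1.7955e+02  1.6000e-01  7.5580e+01] F [-0.8  1.4 -0.9] w -0.00013605331140469721
world d [-0.0001 -0.0038 -0.0774] tool mm [-3.5  1.5 77.4]
```

View pics/s1.png

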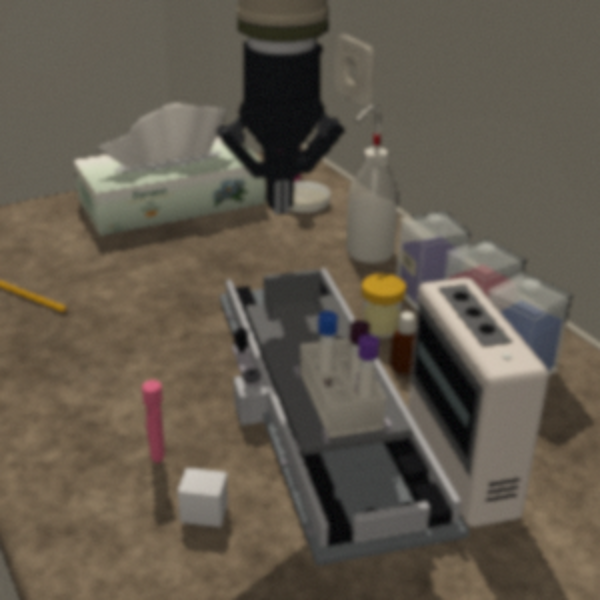

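The shut fingers at (282,210) hang behind the push plate at (290,293), and nothing is in the way. I'll descend now.

Call:
send_rows(moves=[0, 0, 0, 0, 0, 12, -1, 0, 0, 0, 0, 0, 12, -1, 0, 0, 0, 0, 0, 12, -1, 0, 0, 0, 0, 0, 12, -1, 0, 0, 0, 0, 0, 12, -1, 0, 0, 0, 0, 0, 10, -1, 0, 0, 0, 0, 0, 7, -1, 0, 0, 0, 0, 0, 0, -1])

```text
t: 3.48
tool_pos: [0.5958, 0.1099, 0.0519]
eef_rot: [-3.138, 0.001, 1.32]
ft_force: [-0.7, -0.2, -0.4]
width: 0.0
finger_force: 0.0
```

```bash
python3 go.py -138 0 48
```

```text
t 3.4833 dock [-165.8   -0.3] z 0.0519 yaw [-1.7982e+02  7.0000e-02  7.5610e+01] F [-0.7 -0.2 -0.4] w 3.0593405833361806e-05
world d [-0.0066 -0.0269 -0.0039] tool mm [-27.7   0.3   3.9]
```

Call:
send_rows(moves=[0, 0, 0, -3, 0, 0, -1, 0, 0, 0, -3, 0, 0, -1, 0, 0, 0, -3, 0, 0, -1, 0, 0, 0, -3, 0, 0, -1, 0, 0, 0, -3, 0, 0, -1, 0, 0, 0, -3, 0, 0, -1, 0, 0, 0, -2, 0, 0, -1, 0, 0, 0, -2, 0, 0, -1])

```text
t: 4.15
tool_pos: [0.5919, 0.0881, 0.0544]
eef_rot: [3.141, -0.0, 1.319]
ft_force: [-0.1, 0.2, -0.2]
width: 0.0005
finger_force: 0.0
```

Call:
send_rows(moves=[0, 0, 0, -2, 0, 0, -1, 0, 0, 0, -2, 0, 0, -1, 0, 0, 0, -2, 0, 0, -1, 0, 0, 0, -2, 0, 0, -1, 0, 0, 0, -2, 0, 0, -1])

```text
t: 4.57
tool_pos: [0.5894, 0.0792, 0.0543]
eef_rot: [-3.142, -0.001, 1.319]
ft_force: [1.5, 3.7, -0.7]
width: 0.0001
finger_force: 2.0
```

```bash
python3 go.py -75 0 48
```

```text
t 4.5667 dock [-134.4    1.2] z 0.0543 yaw [-1.80e+02 -5.00e-02  7.56e+01] F [ 1.5  3.7 -0.7] w 0.00011346423969937922
world d [-0.0159 -0.0572 -0.0063] tool mm [-59.4  -1.2   6.2]
```

Call:
send_rows(moves=[0, 0, 0, -2, 0, 0.6, -1, 0, 0, 0, -3, -0.2, 0.6, -1, 0, 0, 0, -3, -0.2, 0.6, -1, 0, 0, 0, -3, -0.2, 0.6, -1, 0, 0, 0, -3, -0.2, 0.6, -1, 0, 0, 0, -3, -0.2, 0.6, -1, 0, 0, 0, -3, -0.2, 0.6, -1, 0, 0, 0, -3, 0, 0.6, -1, 0, 0, 0, -3, 0, 0.6, -1, 0, 0, 0, -3, 0, 0.6, -1])

```text
t: 5.4
tool_pos: [0.5827, 0.052, 0.0501]
eef_rot: [3.138, -0.003, 1.32]
ft_force: [1.2, 7.6, 5.9]
width: 0.0001
finger_force: 4.2
```

Call:
send_rows(moves=[0, 0, 0, -2.5, 0, 0, -1, 0, 0, 0, -2.5, 0, 0, -1, 0, 0, 0, -2.5, 0, 0, -1, 0, 0, 0, -2.5, 0, 0, -1, 0, 0, 0, -2, 0, 0, -1])

```text
t: 5.82
tool_pos: [0.5796, 0.0403, 0.0499]
eef_rot: [3.139, -0.002, 1.32]
ft_force: [2.1, 7.6, 5.7]
width: 0.0
finger_force: 4.0
```

```bash
python3 go.py -75 0 48
```

```text
t 5.8167 dock [-94.3   1.4] z 0.0499 yaw [ 1.7982e+02 -1.4000e-01  7.5610e+01] F [2.1 7.6 5.7] w 2.5139176019299702e-05
world d [-0.0061 -0.0183 -0.0019] tool mm [-19.2  -1.4   1.9]
```

Call:
send_rows(moves=[0, 0, 0, -2, 0, 0, -1, 0, 0, 0, -2, 0, 0, -1, 0, 0, 0, -2, 0, 0, -1, 0, 0, 0, -2, 0, 0, -1, 0, 0, 0, -2, 0, 0, -1])

```text
t: 6.23
tool_pos: [0.5771, 0.0306, 0.0499]
eef_rot: [3.139, -0.002, 1.32]
ft_force: [2.1, 8.1, 5.6]
width: -0.0003
finger_force: 3.9
```

Call:
send_rows(moves=[0, 0, 0, -2, 0, 0, -1, 0, 0, 0, -2, 0, 0, -1])

```text
t: 6.4
tool_pos: [0.576, 0.0267, 0.0498]
eef_rot: [3.139, -0.002, 1.32]
ft_force: [1.8, 5.7, 3.9]
width: 0.0004
finger_force: 3.6
```

Call:
send_rows(moves=[0, 0, 0, -2, 0, 0, -1])

```text
t: 6.48
tool_pos: [0.575, 0.0243, 0.0493]
eef_rot: [3.14, -0.001, 1.32]
ft_force: [0.5, 0.9, 1.7]
width: 0.0001
finger_force: 2.2
```

Call:
send_rows(moves=[0, 0, 0, -2, 0, 0, -1])

```text
t: 6.57
tool_pos: [0.5745, 0.0225, 0.0493]
eef_rot: [3.14, -0.002, 1.32]
ft_force: [1.4, 6.6, 4.8]
width: 0.0
finger_force: 3.6
```

Call:
send_rows(moves=[0, 0, 0, -1, 0, 0, -1])

```text
t: 6.65
tool_pos: [0.5743, 0.0215, 0.0493]
eef_rot: [3.14, -0.002, 1.319]
ft_force: [1.6, 6.1, 4.3]
width: -0.0001
finger_force: 3.5
```

```bash
python3 go.py -75 0 48;  python3 - <<'E'
import cv2
from workcell import vision
a=vision.snapshot("scene")[185:345,275:460,::-1].copy();cv2.imwrite("pics/s2.png",cv2.resize(a,None,fx=3.7,fy=3.7,interpolation=cv2.INTER_CUBIC))
E
```

```text
t 6.65 dock [-74.7   0.9] z 0.0493 yaw [ 1.799e+02 -9.000e-02  7.559e+01] F [1.6 6.1 4.3] w -5.237194102045067e-05
world d [-0.0008  0.0005 -0.0013] tool mm [ 0.3 -0.9  1.3]
```

View pics/s2.png

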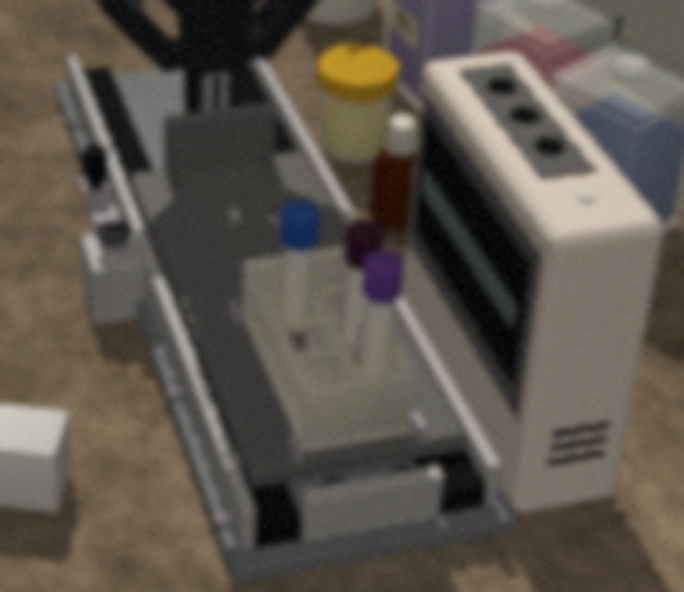

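The carrier is nearly home: the rack is upright and its leading edge is at about (300,470), next to the end stop. The force has not risen sharply yet, so I'll keep nudging.

Call:
send_rows(moves=[0, 0, 0, -1.7, 0, 0, -1])

```text
t: 6.78
tool_pos: [0.574, 0.0204, 0.0493]
eef_rot: [3.14, -0.002, 1.319]
ft_force: [4.8, 16.8, 1.0]
width: -0.0001
finger_force: 8.7
```

Call:
send_rows(moves=[0, 0, 0, -1.7, 0, 0, -1])

```text
t: 6.87
tool_pos: [0.574, 0.0203, 0.0493]
eef_rot: [3.139, -0.005, 1.319]
ft_force: [6.9, 23.1, 1.4]
width: 0.0001
finger_force: 12.0
```

Call:
send_rows(moves=[0, 0, 0, -1, 0, 0, -1])

```text
t: 6.95
tool_pos: [0.574, 0.0203, 0.0494]
eef_rot: [3.139, -0.007, 1.32]
ft_force: [6.4, 24.2, 1.1]
width: -0.0001
finger_force: 12.9
```

The push stopped dead: 24 N with no movement, at TCP dock x of about -73.5, where home was expected. I'll back off, rise, and check the drop.

Call:
send_rows(moves=[0, 0, 0, 2, 0, 0, -1, 0, 0, 0, 3, 0, 0, -1, 0, 0, 0, 5, 0, 0, -1, 0, 0, 0, 10, 0, 0, -1, 0, 0, 0, 10, 0, -5, -1, 0, 0, 0, 0, 0, -20, -1, 0, 0, 0, 0, 0, -30, -1, 0, 0, 0, 0, 0, -25, -1, 0, 0, 0, 0, 0, 0, -1])

```text
t: 7.7
tool_pos: [0.5835, 0.0464, 0.1351]
eef_rot: [3.133, -0.002, 1.32]
ft_force: [1.1, -0.9, 1.1]
width: -0.0003
finger_force: 0.0
```

```bash
python3 go.py -43 -115 130;  python3 - <<'E'
import cv2,numpy as np
from workcell import vision
from h import ray
a=vision.snapshot("scene")[185:345,275:460,::-1].copy();b=vision.snapshot("top")[130:240,235:425,::-1]
A=cv2.resize(a,None,fx=3.7,fy=3.7,interpolation=cv2.INTER_CUBIC)
cv2.imwrite("pics/s3.png",A)
cv2.imwrite("pics/t3.png",cv2.resize(b,None,fx=4.2,fy=4.2,interpolation=cv2.INTER_CUBIC))
E
```

```text
t 7.7 dock [-101.2    3.6] z 0.1351 yaw [ 1.7949e+02 -1.2000e-01  7.5610e+01] F [ 1.1 -0.9  1.1] w -0.00031678845200361897
world d [-0.1294 -0.0268 -0.0051] tool mm [ -58.1 -118.7    3.9]
```

View pics/s3.png

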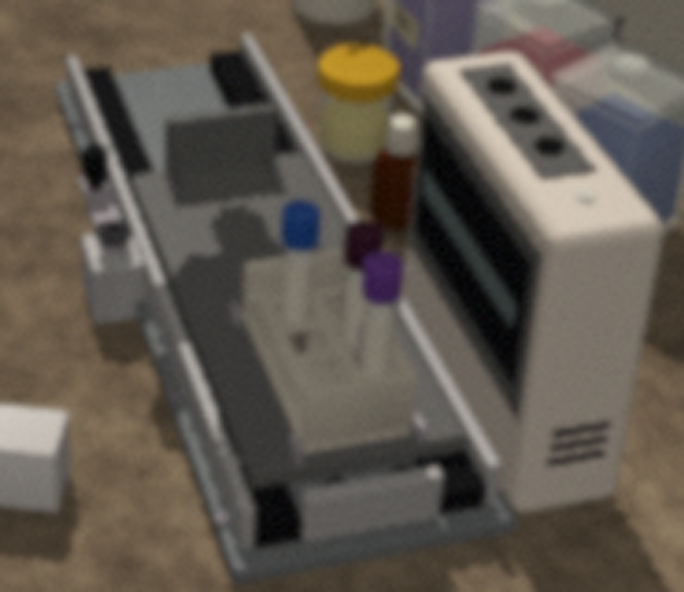

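View pics/t3.png

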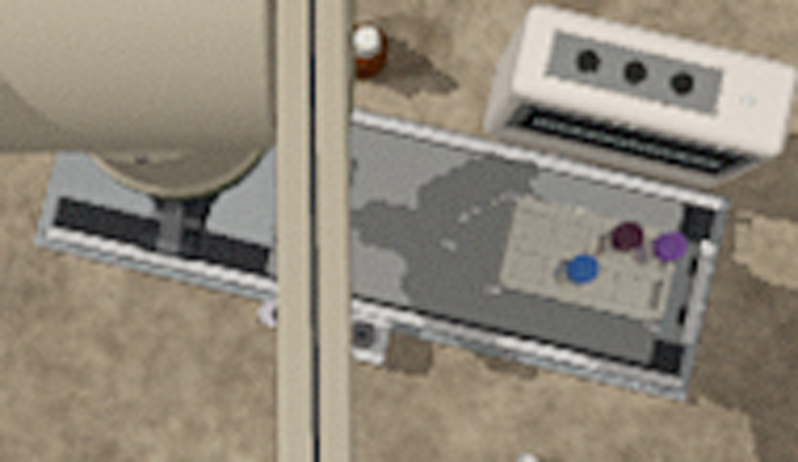

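```bash
python3 - <<'E'
from fitd import *
for z in(.074,.068): print(z,D(S(167,122,z)),D(S(275,107,z)),"head top",D(T(685,225,z-.034)),D(T(652,360,z-.034)), D(S(250,480,z-.034)))
print("pink",D(T(527,462,.09)), ray("top",331,253,.09))
E
```

```text
0.074 [-46.6 -29. ] [-47.2  29.3] head top [168.7  34.4] [167.3 -46.6] [176.9 -49.6]
0.068 [-55.8 -26.7] [-56.4  32.4] head top [170.   35.2] [168.5 -46.3] [171.  -47.7]
pink [ 102.8 -119. ] [ 0.38492294 -0.053304  ]
```

Cast at a plate height of 68 mm, the plate's front face comes out at dock x of about -56 (expected -55). At 74 mm it would be -47, so the carrier has dropped home. The tubes are standing. Next I'll go to the latch side and turn the tool so that tool x points along dock -y.

Call:
send_rows(moves=[0, 0, 0, -8, -14, 0, -1, 0, 0, 0, -8, -14, 0, -1, 0, 0, 0, -8, -14, 0, -1, 0, 0, 0, -8, -14, 0, -1, 0, 0, 0, -8, -14, 0, -1, 0, 0, 0, -8, -14, 0, -1, 0, 0, 0, -8, -14, 0, -1, 0, 0, 0, -2, -9, 0, -1])

```text
t: 8.47
tool_pos: [0.4591, 0.016, 0.1264]
eef_rot: [-3.138, 0.001, 1.319]
ft_force: [-0.1, -1.1, -0.3]
width: -0.0002
finger_force: 0.0
```

Call:
send_rows(moves=[0, 0, -7, 0, 0, 0, -1, 0, 0, -7, 0, 0, 0, -1, 0, 0, -7, 0, 0, 0, -1, 0, 0, -7, 0, 0, 0, -1, 0, 0, -7, 0, 0, 0, -1, 0, 0, -7, 0, 0, 0, -1, 0, 0, -7, 0, 0, 0, -1, 0, 0, -7, 0, 0, 0, -1, 0, 0, -7, 0, 0, 0, -1, 0, 0, -7, 0, 0, 0, -1])

```text
t: 9.3
tool_pos: [0.4605, 0.0165, 0.1267]
eef_rot: [-3.14, -0.002, 2.547]
ft_force: [0.3, 0.2, 0.1]
width: 0.0002
finger_force: 0.0
```

Call:
send_rows(moves=[0, 0, -7, 0, 0, 0, -1, 0, 0, -7, 0, 0, 0, -1, 0, 0, -6, 0, 0, 0, -1])

```text
t: 9.55
tool_pos: [0.4605, 0.0165, 0.1267]
eef_rot: [-3.141, -0.003, 2.896]
ft_force: [0.1, -0.4, 0.6]
width: -0.0001
finger_force: 0.0
```

```bash
python3 go.py -43 -104 48
```

```text
t 9.55 dock [ -41.5 -108.1] z 0.1267 yaw [-1.7997e+02 -1.7000e-01  1.6594e+02] F [ 0.1 -0.4  0.6] w -0.00012789655462376018
world d [ 0.0043  0.0004 -0.0787] tool mm [-4.3  1.5 78.6]
```

Call:
send_rows(moves=[0, 0, 0, 0, 1, 13, -1, 0, 0, 0, 0, 1, 13, -1, 0, 0, 0, 0, 0, 13, -1, 0, 0, 0, 0, 0, 13, -1, 0, 0, 0, 0, 0, 13, -1, 0, 0, 0, 0, 0, 10, -1, 0, 0, 0, 0, 0, 2, -1, 0, 0, 0, 0, 0, 0, -1])

```text
t: 10.22
tool_pos: [0.4607, 0.0183, 0.0498]
eef_rot: [-3.141, -0.003, 2.89]
ft_force: [1.2, 0.3, 0.3]
width: 0.0002
finger_force: 0.0
```

Call:
send_rows(moves=[0, 0, 0, -3, 0, 0, -1, 0, 0, 0, -3, 0, 0, -1, 0, 0, 0, -3, 0, 0, -1, 0, 0, 0, -3, 0, 0, -1, 0, 0, 0, -3, 0, 0, -1, 0, 0, 0, -2, 0, 0, -1, 0, 0, 0, -1, 0, 0, -1, 0, 0, 0, 0, 0, 0, -1])

```text
t: 10.88
tool_pos: [0.4798, 0.0135, 0.0514]
eef_rot: [3.142, 0.0, 2.89]
ft_force: [-0.2, 0.7, -0.1]
width: -0.0003
finger_force: 0.0
```

```bash
python3 go.py -43 -88 48
```

```text
t 10.8833 dock [-43.5 -88.6] z 0.0514 yaw [1.8000e+02 1.0000e-02 1.6557e+02] F [-0.2  0.7 -0.1] w -0.00028856823183814374
world d [ 0.0005 -0.0006 -0.0034] tool mm [-0.6 -0.5  3.4]
```

The finger is just behind the knob. I'll sweep round the pivot in rows of 3°, checking the force after each call.

Call:
send_rows(moves=[0, 0, 3, -2.4, 0.9, 0.1, -1, 0, 0, 3, -2.4, 0.9, 0.1, -1, 0, 0, 3, -2.4, 0.9, 0.1, -1, 0, 0, 3, -2.4, 0.9, 0.1, -1, 0, 0, 3, -2.4, 0.9, 0.1, -1, 0, 0, 3, -2.4, 0.9, 0.1, -1, 0, 0, 3, -2.4, 0.9, 0.1, -1, 0, 0, 3, -2.4, 0.9, 0.1, -1])

```text
t: 11.55
tool_pos: [0.4997, 0.0123, 0.0504]
eef_rot: [-3.142, -0.001, 2.469]
ft_force: [-0.7, 1.2, -0.1]
width: -0.0003
finger_force: 0.6
```

```bash
cat >arc.py <<'E'
from fitd import *
from workcell import readout
from scipy.spatial.transform import Rotation as Ro
s=readout.observe();p=D(s["tool_pos"][:2])-np.array([2,-70]);A=Ro.from_euler("xyz",s["eef_rot"])
yaw=s["eef_rot"][2];th=np.radians(165.56)-yaw
F=A.inv().apply(s["ft_force"])
tan=np.array([np.sin(th),np.cos(th)]);rad=np.array([-np.cos(th),np.sin(th)])
print("t",s["t"],"th deg",np.degrees(th).round(1),"rad",(p@rad).round(1),"tan",(p@tan).round(1),"z",s["tool_pos"][2].round(4),"Ftool",F.round(1))
E
python3 arc.py
```

```text
t 11.55 th deg 24.1 rad 45.4 tan -19.3 z 0.0504 Ftool [1.2 0.5 0.1]
```

Call:
send_rows(moves=[0, 0, 3, -2.5, 0.9, 0, -1, 0, 0, 3, -2.5, 0.9, 0, -1, 0, 0, 3, -2.5, 0.9, 0, -1, 0, 0, 3, -2.5, 0.9, 0, -1, 0, 0, 3, -2.5, 0.9, 0, -1, 0, 0, 3, -2.5, 0.9, 0, -1, 0, 0, 3, -2.5, 0.9, 0, -1, 0, 0, 3, -2.5, 0.9, 0, -1, 0, 0, 3, -2.5, 0.9, 0, -1, 0, 0, 3, -2.5, 0.9, 0, -1])

```text
t: 12.38
tool_pos: [0.522, -0.0016, 0.0504]
eef_rot: [-3.141, -0.001, 1.945]
ft_force: [1.2, 0.7, 0.7]
width: 0.0002
finger_force: 0.6
```

```bash
python3 arc.py
```

```text
t 12.3833 th deg 54.1 rad 45.3 tan -18.2 z 0.0504 Ftool [ 0.2  1.4 -0.7]
```

Call:
send_rows(moves=[0, 0, 3, -2.5, 0.9, 0, -1, 0, 0, 3, -2.5, 0.9, 0, -1, 0, 0, 3, -2.5, 0.9, 0, -1, 0, 0, 3, -2.5, 0.9, 0, -1, 0, 0, 3, -2.5, 0.9, 0, -1, 0, 0, 3, -2.5, 0.9, 0, -1, 0, 0, 3, -2.5, 0.9, 0, -1, 0, 0, 3, -2.5, 0.9, 0, -1, 0, 0, 3, -2.5, 0.9, 0, -1, 0, 0, 3, -2.5, 0.9, 0, -1])

```text
t: 13.22
tool_pos: [0.534, -0.0249, 0.0502]
eef_rot: [-3.141, -0.0, 1.421]
ft_force: [-1.3, 0.5, 0.1]
width: -0.0002
finger_force: 0.6
```

```bash
python3 arc.py
```

```text
t 13.2167 th deg 84.1 rad 45.4 tan -17.2 z 0.0502 Ftool [ 0.3 -1.4 -0.1]
```

Call:
send_rows(moves=[0, 0, 3, -2.5, 0.9, 0, -1, 0, 0, 3, -2.5, 0.9, 0, -1, 0, 0, 0, -0.5, 0, 0, -1])

```text
t: 13.47
tool_pos: [0.535, -0.0277, 0.0502]
eef_rot: [-3.14, -0.005, 1.316]
ft_force: [1.7, 17.8, 0.3]
width: 0.0003
finger_force: 8.7
```

Call:
send_rows(moves=[0, 0, 0, -1, 0, 0, -1, 0, 0, 0, 0, 0, 0, -1])

```text
t: 13.63
tool_pos: [0.5349, -0.0278, 0.0503]
eef_rot: [-3.14, -0.006, 1.32]
ft_force: [3.1, 18.8, -0.7]
width: 0.0001
finger_force: 9.6
```

```bash
python3 arc.py
```

```text
t 13.6333 th deg 90.0 rad 45.1 tan -19.2 z 0.0503 Ftool [19.  -1.7  0.8]
```

The latch is against its stop: 19 N at 90°. I'll back off, lift clear, and verify.

Call:
send_rows(moves=[0, 0, 0, 2, 0, 0, -1, 0, 0, 0, 4, 0, 0, -1, 0, 0, 0, 6, 0, 0, -1, 0, 0, 0, 0, 0, -20, -1, 0, 0, 0, 0, 0, -30, -1, 0, 0, 0, 0, 0, -40, -1, 0, 0, 0, 20, -30, -20, -1, 0, 0, 0, 20, -30, 0, -1, 0, 0, 0, 20, -30, 0, -1, 0, 0, 0, 0, 0, 0, -1])

```text
t: 14.47
tool_pos: [0.4625, 0.0638, 0.1605]
eef_rot: [-3.14, -0.001, 1.321]
ft_force: [-0.3, 0.5, -0.7]
width: 0.0002
finger_force: 0.0
```

```bash
python3 - <<'E'
import cv2
from workcell import vision
a=vision.snapshot("scene")[185:345,275:460,::-1].copy()
cv2.imwrite("pics/s4.png",cv2.resize(a,None,fx=3.7,fy=3.7,interpolation=cv2.INTER_CUBIC))
E
python3 arc.py
```

```text
t 14.5167 th deg 89.8 rad -45.6 tan -88.9 z 0.1606 Ftool [-0.3 -0.6  0.4]
```

View pics/s4.png

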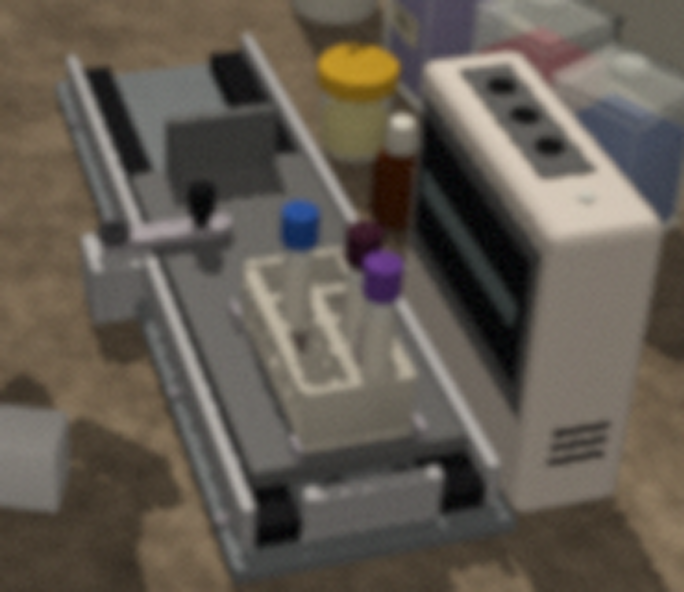

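The latch bar runs from (112,232) to (230,222), across the board's edge, with the knob at (202,200). The plate is unmoved at (167,122), the tubes stand, and the bystanders are in place. Handing in.

```bash
python3 -c "
from workcell import order
print(order.sign_off())"
```

```text
the job is handed in; nothing more can be done
None
```

I pushed the carrier home into its notches, swung the latch fully shut across the board at its stop, and handed the job in at about 14.5 s with the tubes standing and the bystanders unmoved; sign-off returned no verdict.

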